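# Lock the strainer cartridge into the cooling-water pump set

### The job

Fit the strainer cartridge into the filter housing of the cooling-water pump set: lower it in upright, turn it gently by feel until its two lugs drop into the slots of the bayonet ring, push it down against the spring and twist it clockwise (seen from above) about a quarter turn until it stops, then let it rise so that it stays locked in the notches, and let go. Do not force it or lean on it hard, and leave the glassware and the clamp nearby where they stand.

Things in the scene. Friction and masses are not known exactly. Their poses are not given: they have to be found in the camera images.
- cartridge_mid (a point): Strainer cartridge, loose, standing upright, 119 mm tall, 0.2 kg; point on its axis half-way up (59.5 mm above its foot), z up its axis. From the foot up: pale pleated element 40 mm across, 55 mm long; grey hub 56 mm across (lower edge tapered to 49), 55 to 77 mm; flange 72 mm across, 77 to 83 mm; grip wing, 83 to 119 mm. Its two ends along x are alike: a half turn makes no difference.
- cartridge_wing (a point): Middle of the cartridge's flat upright grip wing, 101 mm above its foot, same axes: the wing is 56 mm long (along x), 14 mm thick (along y) and 36 mm high, standing on the 72 mm flange. Hold it by its two flat faces.
- cartridge_lugs (a point): Point on the cartridge's axis level with its two lugs, 64 mm above its foot, same axes. The lugs stick out of the hub along +x and -x, under the ends of the wing: out to 36 mm from the axis, 12 mm wide, 6 mm high (61 to 67 mm above the foot).
- ring_mouth (a point): Centre of the filter bowl's mouth, in the top face of its aluminium bayonet ring, 105 mm above the bench; z up, x towards the pump motor. Bore 59 mm for the hub, two opposite slots 15 mm wide for the lugs. Its clamp nut dragged it round by an unknown angle: the line of its slots lies 0.1 to 0.7 rad clockwise of x. Lugs lying on the ring: cartridge's middle is 1.5 mm below this point.
- spring_top (a point): Top of the round spring follower in the bowl, 65 mm below the ring's top. With the lugs 4 mm down in the slots, the cartridge's foot rests on it. From there push down 9 to 12 mm (5 N rising to 12 N) so that the lugs pass under the 7 mm thick lip: cartridge's middle 14.5 to 17.5 mm below the ring's top; at 17.5 mm the flange meets the ring, a hard stop.
- ring_underside (a point): Underside of the ring's lip, 7 mm below its top, on the axis. With the lugs below it the cartridge turns clockwise only (from above), 1.4 rad (up to 1.5 with play), to solid stops. There, when let rise, the spring lifts the lugs 3.5 mm into notches and holds them: locked, the cartridge's middle 11 mm below the ring's top. The plastic lugs may break above 60 N.
- pump_set: Cooling-water pump set, fixed to the bench: grey base plate 330 x 130 mm, an upright steel filter bowl (112 mm across, open on top, rim 105 mm high) and on its +x side a lying pump and motor (98 mm high, reaching 255 mm from the bowl's axis). Brass hose nipples low on both sides reach 85 mm out. Origin on the bowl's axis at bench level, x towards the motor, z up.
- flask_mid (a point): Conical glass flask with a black stopper, 84 mm across the base, 138 mm tall, standing on the bench; point on its axis, 69 mm up. Leave it alone.
- bottle_mid (a point): Brown glass reagent bottle with a glass stopper, 76 mm across, 144 mm tall, standing on the bench; point on its axis, 72 mm up. Leave it alone.
- bosshead: Dark steel boss-head clamp, 50 x 92 x 30 mm with its two thumb screws, lying on the bench; origin at the centre of its underside. Leave it alone.
Things that resemble listed ones, but are neither listed nor needed, are in the scene too. Leave any blue or purple look-alike of the part that bears cartridge_mid alone.

How it is judged:
By the outcome, as a careful person would: the job done as asked, in the order asked, and still so for the second after the job is handed in, with the robot touching nothing.
It also fails if it takes over 72 s, if anything falls off the work surface, if the arm or the gripper's body presses on something with over 40 N, if the wrist force passes 120 N, or if a joint passes its speed limit or range.

### The arm

A 6-joint arm with a two-finger parallel gripper is mounted at the origin on the work surface. World frame = base frame: x ahead of the robot, y to its left, z up, the work surface at z = 0. Lengths are in m, angles in degrees, forces in N, time in s.
With the tool pointing down it reaches from about 0.4 to 0.825 m from the base axis. Payload 7 kg.
Tool frame: the origin (TCP) lies midway between the tips of the shut fingers; the grasp point (between the pads) lies 19 mm behind it; z points along the fingers, y is the line along which they close (so a half turn about z gives the same grasp; the last joint's range is limited). The gripper opens to 88 mm and grips with 3 to 60 N. Pads are 19 mm wide; open, the fingers measure 130 mm over their backs; the gripper's body (78 mm by 193 mm) begins 47 mm behind the grasp point.
Start: joints at [90.017, 20.546, 0.682, 0, -70.136, -16.507], TCP at [0.192, 0.647, 0.227] pointing down, gripper open.
Joint ranges: [-176.03, 176.03], [-82.01, 121.73], [-58.28, 71.71], [-173.87, 95.51], [-174.79, -0.11], [-173.66, 173.66]. Speed limits (degrees/s): [136.94, 136.94, 172.46, 180, 180, 180].

### API

Orientations are given as a 3x3 rotation matrix whose columns are the frame's x, y, z axes.
In Python, from rig import robot gives the robot as it stands. Calls block until the motion is done:
- robot.goto(position, orientation): joint-space move of the TCP to a pose.
- robot.servo_line(position, ori=None, speed=0.15): straight line of the TCP; ori=None keeps the orientation; speed is the mean speed in m/s.
- robot.movej(angles): joint-space move.
- robot.move_gripper(opening): opening from 0.0 (shut) to 1.0 (fully open); the grip force is fixed at half the most; returns when the fingers have stopped.
- robot.dwell(seconds).
- robot.ik(position, orientation): joint angles nearest the present ones, or None.
- robot.grab_frame(name): name is "scene" or "top" or "wrist"; returns (picture, depth): 480x640x3 uint8, red, green, blue; 480x640 float32, m along the optical axis (not along the pixel's ray), 0 where there is no reading.
- robot.camera_info(name): a dict with "vfov" (degrees; the focal length in pixels is half the picture's height over the tangent of half this angle, whatever the lens; pixels are square), "cx", "cy" (the principal point, pixels), "view" (4x4, takes a point from world to camera coordinates); the wrist camera has in their place "T_tool_cam" (4x4, takes a point from camera to tool coordinates, whose origin is the TCP and whose axes are the flange's). Camera axes: x right, y down, z forward; pixel columns grow to the right and rows downward; lengths in m; the calibration is good to about 2 mm. A picture is of the moment at which its call begins: read the wrist's pose just before it. camera_info takes no time and is no camera call.
A pose or a line that the arm cannot do raises robot.Unreachable and nothing moves.
- robot.job_done(): hands the job in; it is judged then, once.
Readings, each from a call of its own:
- robot.read_t(): time.
- robot.read_qpos(): joint angles.
- robot.read_qvel(): joint speeds.
- robot.read_effort(): joint torques, N m.
- robot.read_position(): TCP position.
- robot.read_tcp_rot(): TCP orientation.
- robot.read_force(): force on the tool from outside, world axes, zero at the start.
- robot.read_ft_torque(): the same for the moment, N m.
- robot.read_grip_width(): opening from 0.0 (shut) to 1.0 (fully open).
- robot.read_finger_force(): force on a finger pad.
Only numpy, scipy, OpenCV 4.12 (cv2) and the standard library are available. Lean on these libraries where they do the work, as an engineer would, in place of code of your own. Each camera call takes 0.05 s, during which the arm holds its last target. There are 200 camera calls.

## Working session

There is one attempt and no reset: what is moved stays moved. The work goes in short steps, each a Python script; the robot and the scene stay as the last script left them, time stands still between calls to the robot, and variables do not carry over. Pictures are saved under pics/ and viewed, at most 10 in all, crops included, and the job is handed in when it is done.

```bash
mkdir -p pics; ls
python3 - <<'E'
from rig import robot
import cv2,numpy as np
ims=[]
for n in ["scene","top"]:
    p,d=robot.grab_frame(n); np.savez(f"pics/{n}0.npz",p=p,d=d,); cv2.imwrite(f"pics/{n}0.png",p[:,:,::-1]); print(n,{k:np.round(v,4).tolist() for k,v in robot.camera_info(n).items()})
print(robot.camera_info("wrist"),robot.read_t(),robot.read_tcp_rot())
E
```

```text
pics
scene {'vfov': 53.3084, 'cx': 318.2736, 'cy': 245.1332, 'view': [[0.115, 0.9934, 0.0021, -0.0119], [0.6934, -0.0787, -0.7162, -0.3136], [-0.7113, 0.0838, -0.6978, 1.6071], [0.0, 0.0, 0.0, 1.0]]}
top {'vfov': 54.0559, 'cx': 318.6611, 'cy': 238.1577, 'view': [[-0.0062, -0.9997, -0.0228, -0.0507], [-0.9987, 0.0074, -0.0504, 0.5613], [0.0505, 0.0225, -0.9985, 1.0988], [0.0, 0.0, 0.0, 1.0]]}
{'vfov': 70.62572393700913, 'cx': 326.2832637008178, 'cy': 241.59498179676478, 'T_tool_cam': array([[-8.46098549e-05, -9.64144200e-01, -2.65378889e-01,
         7.10810547e-02],
       [ 9.99999787e-01, -2.53283419e-04,  6.01373767e-04,
         2.24471790e-04],
       [-6.47027102e-04, -2.65378781e-01,  9.64144016e-01,
        -1.57827507e-01],
       [ 0.00000000e+00,  0.00000000e+00,  0.00000000e+00,
         1.00000000e+00]])} 0.1 [[ 9.58841257e-01 -2.83942541e-01 -2.77253542e-04]
 [-2.83942631e-01 -9.58840098e-01 -1.49942849e-03]
 [ 1.59909722e-04  1.51643800e-03 -9.99998837e-01]]
```

View pics/scene0.png

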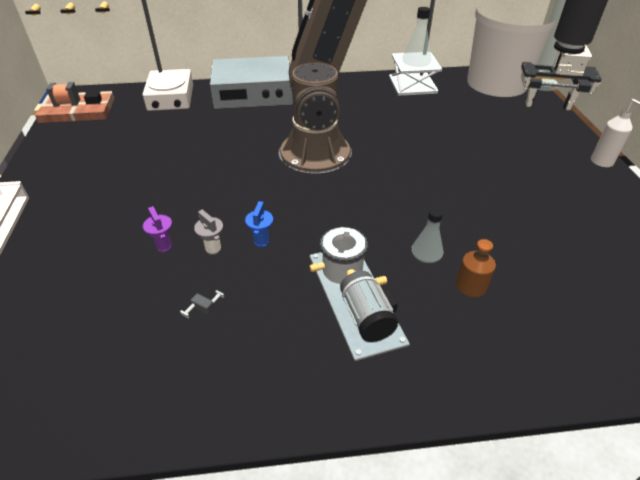

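View pics/top0.png

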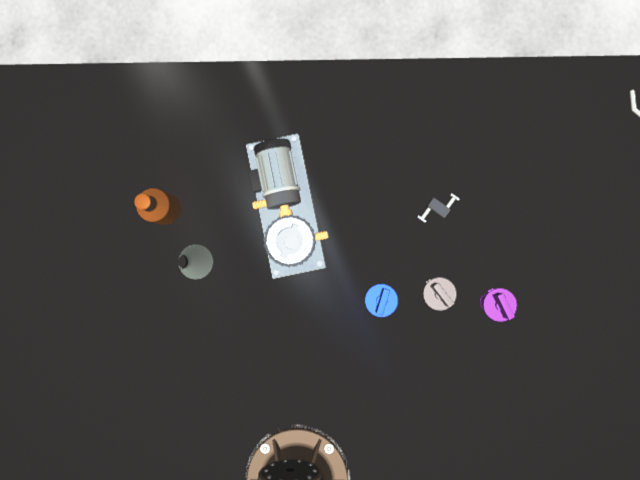

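Top view: blue (381,300), grey (440,294) and purple (500,305) cartridges. Only the middle one, grey with a pale element, fits the description. The bowl is at (290,241), with the motor towards (277,170). Next I'll measure these and take an enlarged crop.

```bash
cat > h.py <<'E'
import numpy as np,cv2
from rig import robot
def cam(n,T=None):
    c=robot.camera_info(n); f=240/np.tan(np.radians(c["vfov"])/2)
    M=np.linalg.inv(c["view"]) if n!="wrist" else T@c["T_tool_cam"]
    return f,c["cx"],c["cy"],M
def tool():
    T=np.eye(4);T[:3,:3]=robot.read_tcp_rot();T[:3,3]=robot.read_position();return T
def cast(uv,z,C):
    f,cx,cy,M=C;uv=np.atleast_2d(uv).astype(float)
    r=np.c_[(uv[:,0]-cx)/f,(uv[:,1]-cy)/f,np.ones(len(uv))]@M[:3,:3].T
    return M[:3,3]+r*((z-M[2,3])/r[:,2])[:,None]
def cloud(d,C):
    f,cx,cy,M=C;v,u=np.mgrid[:480,:640]
    P=np.stack([(u-cx)/f*d,(v-cy)/f*d,d],-1)@M[:3,:3].T+M[:3,3]
    P[d<=0]=np.nan;return P
def circ(P):
    A=np.c_[2*P[:,:2],np.ones(len(P))];s=np.linalg.lstsq(A,(P[:,:2]**2).sum(1),rcond=None)[0]
    return s[0],s[1],np.sqrt(s[2]+s[0]**2+s[1]**2)
def down(yaw):  # tool y axis (closing) at world angle yaw, z down
    y=np.array([np.cos(yaw),np.sin(yaw),0]);z=np.array([0,0,-1.]);return np.c_[np.cross(y,z),y,z]
E
python3 - <<'E'
from h import *
a=np.load("pics/top0.npz");p,d=a["p"],a["d"];C=cam("top");P=cloud(d,C);z=P[...,2]
def comp(m,box):
    k=np.zeros_like(m);u0,u1,v0,v1=box;k[v0:v1,u0:u1]=m[v0:v1,u0:u1];return k
# ring, from depth
for n,box,lo,hi in [("ring",(255,325,205,275),.097,.115),("cartflange",(415,465,270,320),.07,.095),("cartwing",(415,465,270,320),.105,.13),("motor",(245,310,130,205),.06,.12),("flask",(170,220,235,290),.03,.2),("bottle",(125,185,180,230),.03,.2),("boss",(410,465,185,230),.008,.06),("blue",(360,405,275,325),.07,.13)]:
    k=comp((z>lo)&(z<hi),box);Q=P[k]
    if len(Q)<5: print(n,len(Q));continue
    print(n,len(Q),Q.mean(0).round(4),"z",np.percentile(Q[:,2],[5,50,95]).round(3),"min",Q.min(0).round(3),"max",Q.max(0).round(3))
    c=cv2.minAreaRect((Q[:,:2]*1000).astype(np.float32));print("   rect",np.round(c[0],1),np.round(c[1],1),round(c[2],1),np.unravel_index(0,(1,)) if 0 else "")
    if n=="ring":
        cs,_=cv2.findContours(k.astype(np.uint8),cv2.RETR_EXTERNAL,2);c=max(cs,key=len)[:,0];print("   circ",circ(cast(c,.105,C)))
    if n=="cartwing":
        w,V=np.linalg.eigh(np.cov(Q[:,:2].T));print("   wing dir",np.degrees(np.arctan2(V[1,1],V[0,1])),np.sqrt(w*12))
# base plate by depth+brightness
hsv=cv2.cvtColor(p,cv2.COLOR_RGB2HSV);k=comp((hsv[...,2]>90),(235,340,125,285)).astype(np.uint8)
k=cv2.morphologyEx(k,cv2.MORPH_OPEN,np.ones((5,5)));cs,_=cv2.findContours(k,0,2);c=max(cs,key=cv2.contourArea)[:,0]
r=cv2.minAreaRect((cast(c,.012,C)[:,:2]*1000).astype(np.float32));print("plate",r)
crop=cv2.resize(p[265:335,345:530],None,fx=4,fy=4,interpolation=2);s=cv2.imread("pics/scene0.png")[190:270,130:315][:,:,::-1];s=cv2.resize(s,None,fx=4,fy=3.8)
cv2.imwrite("pics/crop.png",np.vstack([crop,s])[:590,:,::-1])
E
```

```text
ring 1450 [0.5515 0.0078 0.1036] z [0.1   0.104 0.107] min [ 0.496 -0.049  0.097] max [0.608 0.065 0.111]
   rect [552.    8.4] [114.3 111.4] 81.7 
   circ (np.float64(0.5514713573566603), np.float64(0.0076422641926512935), np.float64(0.05527530919428979))
cartflange 637 [ 0.434  -0.3171  0.0825] z [0.079 0.082 0.088] min [ 0.398 -0.355  0.075] max [ 0.468 -0.284  0.095]
   rect [ 434.  -319.3] [69.9 70.3] 42.2 
cartwing 199 [ 0.4336 -0.3185  0.117 ] z [0.109 0.118 0.121] min [ 0.408 -0.341  0.105] max [ 0.459 -0.299  0.123]
   rect [ 433.6 -319.4] [55.6 14.3] 37.0 
   wing dir -143.0671000089296 [0.01489704 0.0568729 ]
motor 2424 [0.7051 0.0389 0.0856] z [0.064 0.089 0.097] min [ 0.633 -0.012  0.06 ] max [0.783 0.103 0.102]
   rect [703.9  48. ] [146.1 107. ] 10.2 
flask 585 [0.5071 0.2281 0.0645] z [0.033 0.06  0.12 ] min [0.474 0.206 0.03 ] max [0.542 0.272 0.138]
   rect [507.6 238.5] [65.5 67.8] 84.0 
bottle 1101 [0.6305 0.3036 0.0953] z [0.043 0.093 0.144] min [0.597 0.278 0.031] max [0.671 0.354 0.148]
   rect [634.  313.6] [71.6 75.2] 70.0 
boss 397 [ 0.629  -0.3332  0.0244] z [0.014 0.027 0.031] min [ 0.597 -0.382  0.008] max [ 0.662 -0.286  0.035]
   rect [ 629.9 -334.3] [49.8 92.8] 51.9 
blue 844 [ 0.4203 -0.1908  0.0908] z [0.08  0.083 0.119] min [ 0.385 -0.228  0.076] max [ 0.455 -0.157  0.123]
   rect [ 420.1 -192.1] [70.1 70.4] 2.0 
plate ((640.4857177734375, 23.710739135742188), (338.5214538574219, 156.69418334960938), 15.72714900970459)
```

View pics/crop.png

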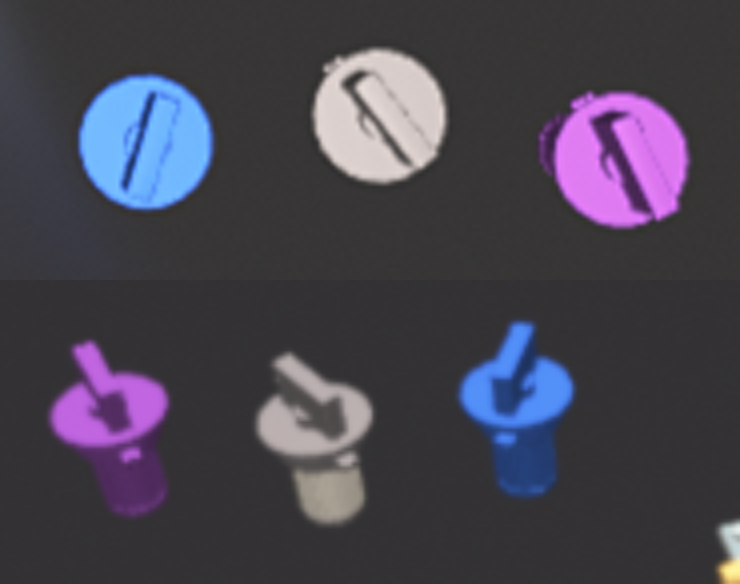

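The crop confirms it: grey middle one, wing direction about 37°. Now I'll check reach and joint 6 range, then look at the ring from close by.

Run:
```python
from h import *
for w in [37,37+180]:
    for s in [90]:
        q=robot.ik([.434,-.319,.087],down(np.radians(w+s)));print(w+s,q if q is None else np.round(q,1))
for y in list(range(-300,301,30)):
    q=robot.ik([.5515,.008,.22],down(np.radians(y)));print(y,None if q is None else np.round(q,1))
```

```text
127 [-15.5  15.6 -26.9   0.  -47.5 -37.5]
307 [-15.5  15.6 -26.9   0.  -47.5 142.5]
-300 [  21.2    9.2  -15.6    0.   -65.2 -141.2]
-270 [  21.2    9.2  -15.6    0.   -65.2 -111.2]
-240 [ 21.2   9.2 -15.6   0.  -65.2 -81.2]
-210 [ 21.2   9.2 -15.6   0.  -65.2 -51.2]
-180 [ 21.2   9.2 -15.6   0.  -65.2 -21.2]
-150 [ 21.2   9.2 -15.6   0.  -65.2   8.8]
-120 [ 21.2   9.2 -15.6   0.  -65.2  38.8]
-90 [ 21.2   9.2 -15.6   0.  -65.2  68.8]
-60 [ 21.2   9.2 -15.6   0.  -65.2  98.8]
-30 [ 21.2   9.2 -15.6   0.  -65.2 128.8]
0 [ 21.2   9.2 -15.6   0.  -65.2 158.8]
30 [  21.2    9.2  -15.6    0.   -65.2 -171.2]
60 [  21.2    9.2  -15.6    0.   -65.2 -141.2]
90 [  21.2    9.2  -15.6    0.   -65.2 -111.2]
120 [ 21.2   9.2 -15.6   0.  -65.2 -81.2]
150 [ 21.2   9.2 -15.6   0.  -65.2 -51.2]
180 [ 21.2   9.2 -15.6   0.  -65.2 -21.2]
210 [ 21.2   9.2 -15.6   0.  -65.2   8.8]
240 [ 21.2   9.2 -15.6   0.  -65.2  38.8]
270 [ 21.2   9.2 -15.6   0.  -65.2  68.8]
300 [ 21.2   9.2 -15.6   0.  -65.2  98.8]
```

Run:
```python
from h import *
robot.goto([.5515,.008,.235],down(np.radians(-100)))
T=tool();p,d=robot.grab_frame("wrist");np.savez("pics/w1.npz",p=p,d=d,T=T);cv2.imwrite("pics/w1.png",p[:,:,::-1])
print(robot.read_t(),robot.read_qpos().round(1))
P=cloud(d,cam("wrist",T));z=P[...,2];k=((np.abs(z-.105)<.006)&(np.hypot(P[...,0]-.5515,P[...,1]-.008)<.07)).astype(np.uint8)
print(k.sum(),np.median(z[k>0]));cv2.imwrite("pics/w1m.png",k*255)
```

```text
2.7417 [ 21.2   8.6 -14.3  -0.  -67.1  58.8]
8667 0.1042802066994849
```

View pics/w1.png

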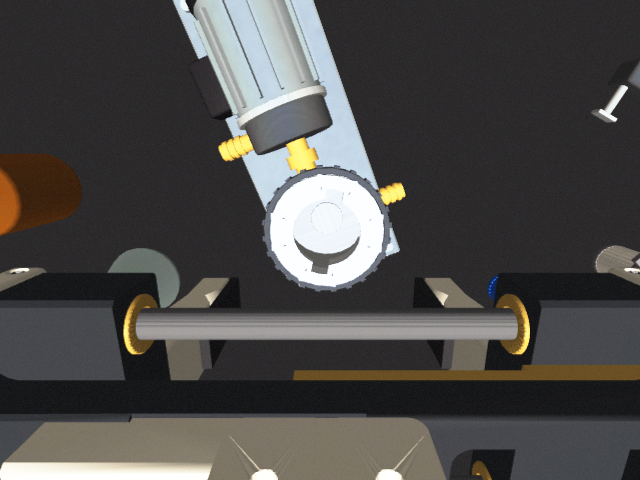

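The bowl is at about (327,228), with slots visible near (320,266) and (334,192), close to vertical in the picture. Next I'll measure the centre and slot line.

Run:
```python
from h import *
a=np.load("pics/w1.npz");p,d,T=a["p"],a["d"],a["T"];C=cam("wrist",T);P=cloud(d,C);z=P[...,2]
k=((np.abs(z-.1045)<.006)&(np.hypot(P[...,0]-.5515,P[...,1]-.008)<.07)).astype(np.uint8)
cs,h=cv2.findContours(k,cv2.RETR_CCOMP,cv2.CHAIN_APPROX_NONE)
o=max(cs,key=cv2.contourArea)[:,0];c=circ(cast(o,.105,C));print("outer",np.round(c,4))
inn=[(cs[i][:,0]) for i in range(len(cs)) if h[0][i][3]>=0];i=max(inn,key=lambda q:cv2.contourArea(q));I=cast(i,.105,C)[:,:2]
r=np.hypot(*(I-c[:2]).T);b=I[r<.031];c2=circ(b);print("bore",np.round(c2,4),len(b),np.percentile(r,[5,50,95]).round(4))
v,u=np.mgrid[:480,:640];X=cast(np.c_[u.ravel(),v.ravel()],.105,C)[:,:2]-c2[:2]
R=np.hypot(*X.T).reshape(480,640);A=np.degrees(np.arctan2(X[:,1],X[:,0])).reshape(480,640)
g=p.mean(2)
m=(R>.0315)&(R<.0345)
hist=[];
for t in range(-180,180,6):
    s=m&(A>=t)&(A<t+6);hist.append((t,int(g[s].mean()) if s.sum() else -1,round(float(np.median(z[s])),3) if s.sum() else 0))
print(hist)
big=cv2.resize(p[155:300,255:400],None,fx=4,fy=4,interpolation=2);cv2.imwrite("pics/w1c.png",big[:,:,::-1])
# plate long edges give pump x axis
w=np.array([[[c2[0],c2[1]]]]);
```

```text
outer [0.5526 0.0078 0.0553]
bore [0.5528 0.0078 0.0293] 160 [0.0287 0.0294 0.0379]
[(-180, 254, nan), (-174, 253, 0.105), (-168, 253, 0.105), (-162, 254, 0.105), (-156, 254, 0.105), (-150, 254, 0.105), (-144, 254, 0.105), (-138, 254, 0.105), (-132, 254, 0.105), (-126, 254, 0.105), (-120, 254, 0.105), (-114, 253, nan), (-108, 254, 0.105), (-102, 253, 0.104), (-96, 253, 0.105), (-90, 253, 0.105), (-84, 254, 0.105), (-78, 253, 0.104), (-72, 254, 0.105), (-66, 253, 0.105), (-60, 253, 0.105), (-54, 254, 0.104), (-48, 253, 0.105), (-42, 254, 0.105), (-36, 239, 0.017), (-30, 245, 0.016), (-24, 246, 0.015), (-18, 247, 0.016), (-12, 249, 0.016), (-6, 254, 0.105), (0, 254, 0.105), (6, 254, 0.105), (12, 254, 0.105), (18, 254, 0.105), (24, 254, 0.104), (30, 254, 0.104), (36, 254, 0.105), (42, 254, 0.105), (48, 254, 0.105), (54, 254, nan), (60, 254, 0.105), (66, 254, 0.105), (72, 253, 0.105), (78, 253, 0.105), (84, 254, 0.105), (90, 253, 0.105), (96, 254, 0.105), (102, 254, 0.104), (108, 254, 0.105), (114, 253, nan), (120, 254, 0.105), (126, 253, 0.105), (132, 254, 0.105), (138, 253, 0.105), (144, 161, 0.089), (150, 96, 0.065), (156, 94, 0.063), (162, 99, 0.086), (168, 165, 0.095), (174, 254, 0.104)]
```

View pics/w1c.png

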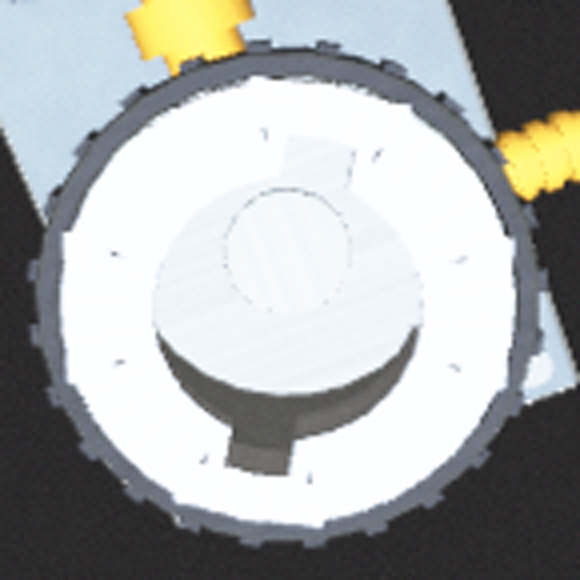

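Slot line is about -22.7° in world, which is 0.6 rad clockwise of the pump's x at 11.5°, so it agrees with the range given. The centre is (0.5528, 0.0078). Now to go above the cartridge and look once.

Run:
```python
from h import *
robot.goto([.434,-.319,.215],down(np.radians(-53)))
T=tool();p,d=robot.grab_frame("wrist");np.savez("pics/w2.npz",p=p,d=d,T=T);cv2.imwrite("pics/w2.png",p[:,:,::-1])
print(robot.read_t(),robot.read_qpos().round(1))
C=cam("wrist",T);P=cloud(d,C);z=P[...,2];near=np.hypot(P[...,0]-.434,P[...,1]+.319)<.05
k=((np.abs(z-.119)<.004)&near).astype(np.uint8);cs,_=cv2.findContours(k,0,cv2.CHAIN_APPROX_NONE);c=max(cs,key=cv2.contourArea)[:,0]
print("wing",cv2.minAreaRect((cast(c,.119,C)[:,:2]*1000).astype(np.float32)),np.median(z[k>0]))
k=((z>.077)&near).astype(np.uint8);cs,_=cv2.findContours(k,0,cv2.CHAIN_APPROX_NONE);c=max(cs,key=cv2.contourArea)[:,0]
Q=cast(c,.083,C);o=circ(Q);r=np.hypot(*(Q[:,:2]-o[:2]).T);o=circ(Q[r<o[2]+.001]);print("flange",np.round(o,4))
```

```text
4.1 [-15.4   8.2 -17.5  -0.  -64.3 142.4]
wing ((434.33587646484375, -319.2668151855469), (55.765262603759766, 13.827309608459473), 36.604270935058594) 0.11856514867607632
flange [ 0.2874 -0.4099  0.1341]
```

View pics/w2.png

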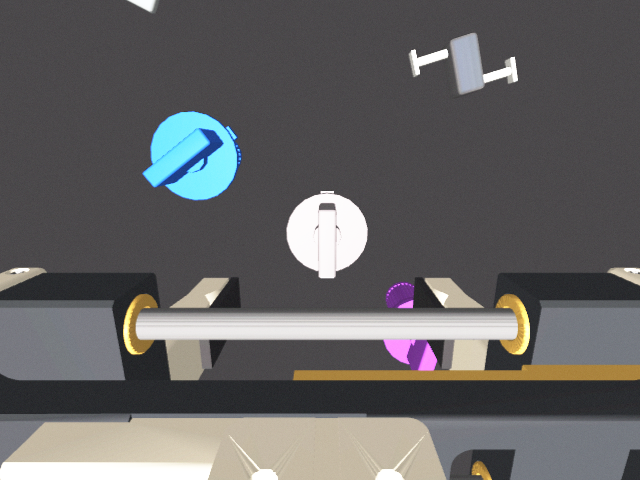

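Wing at (327,240) with purple well off the finger path. Grasp with partly closed fingers, and lift.

Run:
```python
from h import *
R=down(np.radians(-53.4))
robot.move_gripper(.5)
robot.servo_line([.4343,-.3193,.15],R,.1)
robot.servo_line([.4343,-.3193,.088],R,.06)
print("f",robot.read_force().round(2))
robot.move_gripper(0.)
print("w",robot.read_grip_width()*88,robot.read_finger_force(),robot.read_force().round(2),robot.read_position().round(4))
robot.servo_line([.4343,-.3193,.25],R,.12)
print("w",robot.read_grip_width()*88,robot.read_finger_force(),robot.read_force().round(2),robot.read_t())
robot.goto([.5528,.0078,.25],down(np.radians(-112.7)))
print(robot.read_position().round(4),robot.read_force().round(2),robot.read_ft_torque().round(3),robot.read_t(),robot.read_qpos().round(1))
T=tool();p,d=robot.grab_frame("wrist");np.savez("pics/w3.npz",p=p,d=d,T=T)
q,_=robot.grab_frame("scene")
cv2.imwrite("pics/w3.png",np.hstack([cv2.resize(p[130:330,200:460],(520,400)),cv2.resize(q[130:330,280:420],(280,400))])[:,:,::-1])
```

```text
f [-0.62  0.03 -0.34]
w 13.893521656822761 29.994817972183228 [-0.08  0.52  0.11] [ 0.4344 -0.3193  0.0881]
w 13.98387359204887 29.993556439876556 [-0.47 -0.56 -1.69] 9.0833
[0.5527 0.0073 0.2498] [-0.15 -0.14 -2.27] [-0.013 -0.03   0.   ] 10.5667 [ 21.1   8.2 -12.8   0.  -69.   46.3]
```

View pics/w3.png

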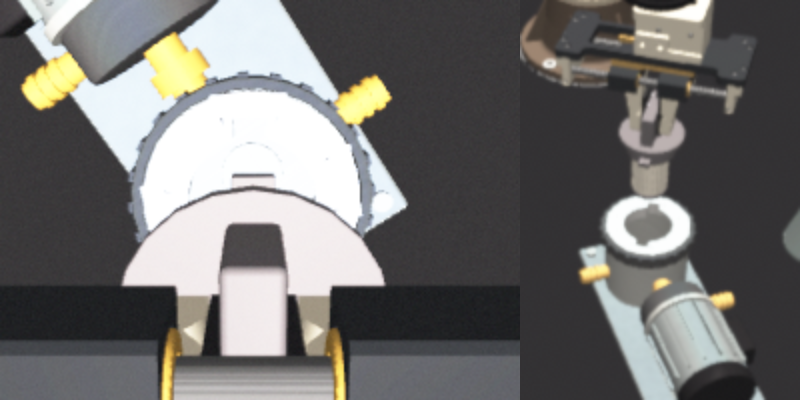

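Held upright, over the bowl. Lower in small steps, with force checks.

```bash
cat >> h.py <<'E'
def step(xy,z,yaw,speed=.03):
    robot.servo_line([xy[0],xy[1],z],down(np.radians(yaw)),speed);robot.dwell(.1)
    F=robot.read_force()-F0;M=robot.read_ft_torque();pz=robot.read_position()
    print(f"z {z*1e3:.1f} yaw {yaw:.1f} F {F.round(1)} Mz {M[2]:.2f} M {M[:2].round(2)} pos {(pz*1e3).round(1)} w {robot.read_grip_width()*88:.1f}")
    return F,M,pz
F0=np.array([-.15,-.14,-2.2])
E
python3 - <<'E'
from h import *
xy=[.5528,.0078];step(xy,.16,-112.7,.1)
for z in [.145,.140,.137,.135,.1335,.1325,.1315,.1305,.1295,.1285]:
    F,M,p=step(xy,z,-112.7)
    if np.linalg.norm(F)>6: break
print(robot.read_t())
E
```

```text
z 160.0 yaw -112.7 F [-0.1 -0.2  0.4] Mz -0.03 M [0.04 0.01] pos [553.3   8.  160.8] w 14.0
z 145.0 yaw -112.7 F [-0.   0.3 -0.5] Mz 0.00 M [-0.02  0.01] pos [552.9   7.8 145.1] w 14.0
z 140.0 yaw -112.7 F [0.5 0.3 0.5] Mz -0.02 M [0.03 0.02] pos [552.8   7.8 140. ] w 13.6
z 137.0 yaw -112.7 F [ 0.2 -0.4  0.1] Mz 0.03 M [0.06 0.05] pos [552.8   7.8 137. ] w 13.7
z 135.0 yaw -112.7 F [-0.5  0.4 -0.2] Mz -0.02 M [ 0.05 -0.02] pos [552.8   7.8 135. ] w 13.8
z 133.5 yaw -112.7 F [ 0.1 -0.3 -0.3] Mz 0.07 M [-0.04 -0.02] pos [552.8   7.8 133.5] w 13.8
z 132.5 yaw -112.7 F [0.4 0.1 1.1] Mz -0.02 M [ 0.04 -0.04] pos [552.8   7.8 132.5] w 14.4
z 131.5 yaw -112.7 F [ 0.2  0.4 -0.1] Mz -0.01 M [-0.04  0.07] pos [552.8   7.8 131.5] w 14.0
z 130.5 yaw -112.7 F [0.1 0.2 0.2] Mz 0.02 M [ 0.01 -0.03] pos [552.8   7.8 130.5] w 13.9
z 129.5 yaw -112.7 F [-0.   0.7  0.1] Mz 0.05 M [-0.03  0.03] pos [552.8   7.8 129.5] w 14.2
z 128.5 yaw -112.7 F [-0.   0.5 -0.7] Mz 0.00 M [ 0.07 -0.02] pos [552.8   7.8 128.5] w 14.0
15.7833
```

The lugs passed the ring's top with no contact force, so they are in the slots. Push down against the spring.

Run:
```python
from h import *
xy=[.5528,.0078]
for z in [.1275,.1265,.125,.1235,.122,.1205,.119,.118]:
    F,M,p=step(xy,z,-112.7)
    if F[2]>16 or np.linalg.norm(F[:2])>8: print("stop");break
print(robot.read_t())
```

```text
z 127.5 yaw -112.7 F [-0.9 -0.1  4.7] Mz -0.02 M [0.03 0.37] pos [553.    7.8 127.9] w 13.8
z 126.5 yaw -112.7 F [-0.8  0.2  5.7] Mz -0.03 M [0.01 0.25] pos [553.    7.8 126.6] w 13.6
z 125.0 yaw -112.7 F [0.6 0.8 5.6] Mz 0.03 M [-0.03  0.16] pos [553.    7.8 125.1] w 14.1
z 123.5 yaw -112.7 F [-0.3  0.6  6.4] Mz 0.00 M [-0.03  0.08] pos [553.    7.8 123.6] w 13.9
z 122.0 yaw -112.7 F [-0.2  0.5  8.6] Mz 0.04 M [0.03 0.2 ] pos [553.    7.8 122.2] w 14.0
z 120.5 yaw -112.7 F [-0.7  0.5  8.8] Mz 0.01 M [0.02 0.34] pos [553.    7.8 120.8] w 13.7
z 119.0 yaw -112.7 F [-1.2  0.   9.3] Mz -0.00 M [0.02 0.52] pos [553.    7.8 119.5] w 13.9
z 118.0 yaw -112.7 F [-1.5  0.   9.2] Mz 0.00 M [0.04 0.51] pos [553.    7.8 118.5] w 13.8
18.5833
```

Run:
```python
from h import *
xy=[.5523,.0078];step(xy,.1172,-112.7);y=-112.7
while y>-112.7-90:
    y-=5
    F,M,p=step(xy,.1172,y,.03)
    if F[2]>25 or np.linalg.norm(F[:2])>10 or abs(M[2])>.5: print("stop");break
print(robot.read_t(),robot.read_qpos().round(1))
```

```text
z 117.2 yaw -112.7 F [-0.1  0.5 10.3] Mz -0.00 M [-0.05  0.24] pos [552.9   7.9 117.9] w 13.8
z 117.2 yaw -117.7 F [-0.1 -0.2 10.8] Mz -0.10 M [-0.1   0.23] pos [553.    7.9 118. ] w 13.8
z 117.2 yaw -122.7 F [-0.1  0.1 10.9] Mz -0.07 M [-0.03  0.18] pos [553.    7.9 118. ] w 13.9
z 117.2 yaw -127.7 F [-0.1  0.  10.2] Mz -0.09 M [-0.12  0.18] pos [553.    7.9 118. ] w 14.1
z 117.2 yaw -132.7 F [-0.2 -0.3 10.7] Mz 0.03 M [-0.13  0.14] pos [553.    7.9 118. ] w 14.1
z 117.2 yaw -137.7 F [ 0.5  0.4 10.5] Mz -0.05 M [-0.03  0.05] pos [553.1   7.9 118. ] w 14.1
z 117.2 yaw -142.7 F [ 0.4  0.  10.2] Mz -0.08 M [-0.04  0.1 ] pos [553.1   7.9 118. ] w 14.1
z 117.2 yaw -147.7 F [ 1.1  0.  10.1] Mz -0.10 M [-0.04  0.06] pos [553.1   7.9 118. ] w 13.9
z 117.2 yaw -152.7 F [0.2 0.2 9.6] Mz -0.01 M [-0.   0.1] pos [553.1   7.9 118. ] w 14.2
z 117.2 yaw -157.7 F [ 0.9 -0.6 11. ] Mz -0.08 M [-0.04  0.07] pos [553.1   7.9 118. ] w 13.9
z 117.2 yaw -162.7 F [ 0.   0.  10.7] Mz -0.10 M [-0.05  0.04] pos [553.1   7.9 118. ] w 13.9
z 117.2 yaw -167.7 F [ 1.1 -0.1 11. ] Mz -0.06 M [-0.01  0.03] pos [553.1   7.9 118. ] w 13.8
z 117.2 yaw -172.7 F [ 0.7 -0.2  9.5] Mz -0.03 M [-0.08  0.08] pos [553.1   7.8 118. ] w 13.7
z 117.2 yaw -177.7 F [ 0.8  0.4 10. ] Mz -0.05 M [-0.03 -0.01] pos [553.1   7.9 118. ] w 14.2
z 117.2 yaw -182.7 F [-0.5  0.  10.7] Mz -0.04 M [-0.06  0.02] pos [553.1   7.9 118. ] w 13.9
z 117.2 yaw -187.7 F [ 0.1 -0.3 10.2] Mz -0.01 M [-0.06 -0.02] pos [553.1   7.9 118. ] w 14.1
z 117.2 yaw -192.7 F [-1.1  1.3 10.8] Mz 0.05 M [0.59 0.8 ] pos [552.5   8.  117.9] w 14.1
z 117.2 yaw -197.7 F [-5.   1.9 13. ] Mz 0.74 M [0.59 1.5 ] pos [551.9   7.9 117.8] w 14.6
stop
24.8833 [ 21.2  14.6 -23.3   0.  -52.1 -38.8]
```

Stop felt at about -193.5° (81° turned). Relax the twist slightly and let it rise.

Run:
```python
from h import *
xy=[.5528,.0078]
step(xy,.1172,-194.2)
for z in [.1185,.12,.121,.122,.123,.1238,.1245]:
    F,M,p=step(xy,z,-194.2)
    if F[2]<-3: print("held");break
print(robot.read_t())
```

```text
z 117.2 yaw -194.2 F [-5.4  1.5 12.4] Mz 0.23 M [0.62 1.64] pos [552.2   7.9 117.6] w 13.7
z 118.5 yaw -194.2 F [-3.9  1.8 11.2] Mz 0.19 M [0.64 1.42] pos [552.2   7.9 118.7] w 13.9
z 120.0 yaw -194.2 F [-3.6  1.6  9.3] Mz 0.19 M [0.6  1.29] pos [552.1   7.9 120.1] w 13.6
z 121.0 yaw -194.2 F [-2.6  1.6  8.5] Mz 0.17 M [0.58 1.17] pos [552.1   7.9 120.9] w 14.0
z 122.0 yaw -194.2 F [-3.9  3.   7.4] Mz 0.17 M [0.77 1.34] pos [552.1   7.9 121.9] w 13.6
z 123.0 yaw -194.2 F [-3.9  2.8  5.1] Mz 0.19 M [1.   1.55] pos [552.1   7.8 122.6] w 13.9
z 123.8 yaw -194.2 F [-1.4  3.3 -8.6] Mz 0.14 M [1.15 0.35] pos [552.1   7.8 122.7] w 14.1
held
27.3333
```

It pulls back upward at 122.7 mm (122.5 expected), so the lugs are in the notches. Do a short counter-twist check, unload, release, retreat and look.

Run:
```python
from h import *
xy=[.5525,.0075]
step(xy,.1229,-193.5)
F,M,p=step(xy,.1229,-189.5);step(xy,.1229,-192.5)
robot.move_gripper(.5);robot.dwell(.2)
R=down(np.radians(-192.5))
robot.servo_line([*p[:2],.16],R,.08);robot.servo_line([*p[:2],.26],R,.15);robot.dwell(.3)
T=tool();p,d=robot.grab_frame("wrist");C=cam("wrist",T);P=cloud(d,C);z=P[...,2]
near=np.hypot(P[...,0]-.5525,P[...,1]-.008)<.034
k=(near&(z>.135)&(z<.17)).astype(np.uint8);cs,_=cv2.findContours(k,0,cv2.CHAIN_APPROX_NONE);c=max(cs,key=cv2.contourArea)[:,0]
print("wing",cv2.minAreaRect((cast(c,.1535,C)[:,:2]*1000).astype(np.float32)),"z",np.median(z[k>0]),"flange z",np.median(z[near&(z>.1)&(z<.13)]))
print(robot.read_t(),robot.read_force())
q,_=robot.grab_frame("scene")
cv2.imwrite("pics/w4.png",np.hstack([cv2.resize(p[130:330,200:460],(520,400)),cv2.resize(q[130:330,280:420],(280,400))])[:,:,::-1])
```

```text
z 122.9 yaw -193.5 F [-1.9  4.4 -5.2] Mz 0.06 M [1.75 0.77] pos [552.4   7.7 122.7] w 13.6
z 122.9 yaw -189.5 F [-0.1  2.5 -7.6] Mz 0.18 M [0.91 0.35] pos [552.4   7.4 122.7] w 13.8
z 122.9 yaw -192.5 F [ 0.4  1.1 -8.9] Mz -0.05 M [0.22 0.09] pos [552.4   7.3 122.7] w 14.0
wing ((551.8939208984375, 6.27888298034668), (57.497276306152344, 13.214191436767578), 77.83984375) z 0.1529823622340432 flange z 0.11719922213737918
31.0917 [ 0.28495966  0.29860673 -1.13743801]
```

View pics/w4.png

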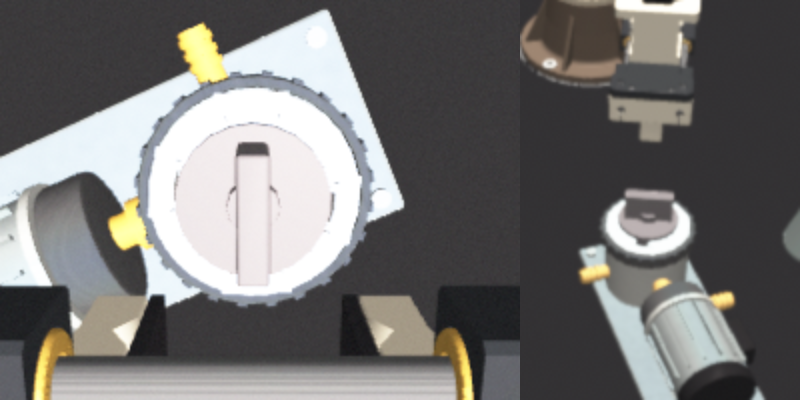

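Wing top at 0.153 m (0.1535 expected when locked, 0.159 if unlocked), turned about 80°, fingers clear.

```bash
python3 -c "
from rig import robot
print(robot.job_done())"
```

```text
the job is handed in; nothing more can be done
None
```

The strainer cartridge is fitted in the filter housing, turned about 80° clockwise and held in the notches; I let go, moved clear and handed the job in at about 31 s.

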